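# Hang the steel cup on the draining stand's hook

### The job

Take the steel cup off the wooden trivet and hang it by its handle on the red hook of the draining stand. Keep it upright in your grip and lower it gently, stopping as soon as the hook takes its weight; only then let go, and leave it hanging still. Do not disturb the trivet, the orange tumblers or the decanter.

Things in the scene. Friction and masses are not known exactly. Their poses are not given: they have to be found in the camera images.
- cup: Steel cup, 60 mm outer diameter, 85 mm tall, 3 mm wall, open top, 130 to 250 g; starts upright on the trivet. Origin: centre of its underside; z up its axis; +y from the axis to the handle. Let go on the hook, it swings down about the hook to hang tilted by about 60 degrees, its lowest edge about 115 mm below the hook, and rocks for up to 5 s.
- cup_loop (a point): Centre of the handle's opening: 44.5 mm from the cup's axis, 46 mm above its underside; axes as the cup's. The handle is a closed loop of 7 mm round bar in the cup's y-z plane, reaching 65.5 mm out from the axis; the opening is 57 mm high (17.5 to 74.5 mm above the underside), 28 mm wide (30 to 58.5 mm out), and one looks through it along the cup's x.
- stand: Draining stand fixed to the counter: grey foot 150 x 130 x 12 mm, grey sleeve (28 mm diameter, black collar 34 mm, top at 136 mm), in which an 18 mm steel post telescopes, clamped (holds 50 N) at an unknown height; a red hook points from its top along the stand's -x. Origin: on the counter at the post's axis, z up. The post's top is 12 mm above the hook's trough.
- hook_guess (a point): Middle of the hook trough's possible places: 60 mm from the post's axis along the stand's -x, 200 mm up. The trough's true centre is up to 12 mm above or below it; this height is not reported: feel for it. The hook, 8 mm round bar, sinks 5 mm from post to trough, then rises 12 mm to its tip (centre 82 mm from the post's axis).
- trivet: Round wooden trivet, 140 mm diameter, 12 mm thick, loose, under the cup; to stay where it is. Origin: centre of its underside.
- tumbler_a: Orange plastic tumbler, 110 mm tall, 52 mm wide at the foot, 70 mm at the rim; to be left standing. Origin: centre of its underside.
- tumbler_b: Second orange plastic tumbler, the same size; to be left standing. Origin: centre of its underside.
- decanter: Green glass decanter with a wooden twist cap, 202 mm tall, 88 mm wide; to be left standing. Origin: centre of its underside.
Mind the look-alikes: they are no part of the job. Several things have the shape of the decanter; the one meant has the colours described above.

How it is judged:
By the outcome, as a careful person would: the job done as asked, in the order asked, and still so for the second after the job is handed in, with the robot touching nothing.
It also fails if it takes over 61 s, if anything falls off the work surface, if the arm or the gripper's body presses on something with over 40 N, if the wrist force passes 120 N, or if a joint passes its speed limit or range.

### The arm

A 6-joint arm with a two-finger parallel gripper is mounted at the origin on the work surface. World frame = base frame: x ahead of the robot, y to its left, z up, the work surface at z = 0. Lengths are in mm, angles in rad, forces in N, time in s.
With the tool pointing down it reaches from about 300 to 850 mm from the base axis. Payload 5.4 kg.
Tool frame: the origin (TCP) lies midway between the tips of the shut fingers; the grasp point (between the pads) lies 19 mm behind it (arm.tcp_to_grasp is the distance from the TCP to the grasp point, in mm); z points along the fingers, y is the line along which they close (so a half turn about z gives the same grasp; the last joint's range is limited). The gripper opens to 85 mm and grips with 20 to 120 N. Pads are 22 mm wide; open, the fingers measure 114 mm over their backs; the gripper's body (76 mm by 85 mm) begins 54 mm behind the grasp point. The pads swing forward as they close: fully open they stand 13 mm farther back than shut.
Start: joints at [-1.477, 0.158, 1.597, -0, 1.386, -0.21], TCP at [171.987, -548.659, 193.099] pointing down, gripper open.
Joint ranges: [-2.91, 2.91], [-0.94, 2.29], [0.18, 2.7], [-1.29, 4.43], [0.17, 2.64], [-3, 3]. Speed limits (rad/s): [2.57, 2.57, 3.14, 3.14, 3.14, 3.14].

### API

Orientations are given as a unit quaternion [w, x, y, z].
In Python, from rig import arm gives the robot as it stands. The module is installed in compiled form; this text tells all that it offers. Calls block until the motion is done:
- arm.move_to(position, orientation): joint-space move of the TCP to a pose.
- arm.servo_line(position, speed=150, attitude=None, f_stop=None): straight line of the TCP; attitude=None keeps the orientation; speed is the mean speed in mm/s. With f_stop (N) it stops when the force on the tool has changed by that much, and returns True; else False.
- arm.goto_joints(angles): joint-space move.
- arm.let_go() and arm.grab(f_grip=None): open the fingers fully, or close them until they stop; f_grip is the grip in N (None keeps the last).
- arm.dwell(seconds).
- arm.solve_ik(position, orientation): joint angles nearest the present ones, or None.
- arm.sense(): the state.
- arm.camera(name): name is "scene" or "top"; returns a dict with "image" (480x640x3 uint8, red, green, blue), "vfov" (degrees; the focal length in pixels is half the picture's height over the tangent of half this angle, whatever the lens; pixels are square), "cx", "cy" (the principal point, pixels), "k1" (the pictures are not rectified: a ray, as slopes to the right and down, at radius r is drawn at 1 + k1 r^2 times it, then the intrinsics apply), "T" (4x4, takes a point from camera to world coordinates). Camera axes: x right, y down, z forward; pixel columns grow to the right and rows downward; lengths in mm; the calibration is good to about 2 mm. A picture is of the moment at which its call begins. There is no depth.
A pose or a line that the arm cannot do raises arm.MotionError and nothing moves.
- arm.job_done(): hands the job in; it is judged then, once.
The state is a dict: "clock": time; "joints": joint angles; "dq": joint speeds; "joint_torque": joint torques, N m; "eef_pos": TCP position; "eef_rot": TCP orientation; "force": force on the tool from outside, world axes, zero at the start; "ft_torque": the same for the moment, N m; "opening": finger opening in mm; "grasp_force": force on a finger pad.
Only numpy, scipy, OpenCV 4.12 (cv2) and the standard library are available. Lean on these libraries where they do the work, as an engineer would, in place of code of your own. Each camera call takes 0.05 s, during which the arm holds its last target. There are 200 camera calls.

## Working session

There is one attempt and no reset: what is moved stays moved. The work goes in short steps, each a Python script; the robot and the scene stay as the last script left them, time stands still between calls to the robot, and variables do not carry over. Pictures are saved under pics/ and viewed, at most 12 in all, crops included, and the job is handed in when it is done.

```bash
mkdir -p pics
python3 - <<'E'
from rig import arm
import cv2,numpy as np
for n in("scene","top"):
    c=arm.camera(n); cv2.imwrite(f"pics/{n}0.png",c["image"][:,:,::-1]); 
    print(n,c["vfov"],c["cx"],c["cy"],c["k1"]);print(np.round(c["T"],3).tolist())
s=arm.sense();print(s["clock"],s["eef_rot"],s["opening"],arm.tcp_to_grasp)
E
```

```text
scene 49.003004525152356 309.95274973051926 241.1390222201185 -0.10233819958262304
[[0.576, 0.544, -0.611, 1262.924], [0.818, -0.374, 0.438, -605.814], [0.01, -0.751, -0.66, 890.905], [0.0, 0.0, 0.0, 1.0]]
top 55.74216356303855 328.14965604243173 240.16403678071865 -0.09877733439042105
[[0.007, -0.995, 0.098, 486.659], [-1.0, -0.005, 0.023, -132.488], [-0.022, -0.098, -0.995, 1154.533], [0.0, 0.0, 0.0, 1.0]]
0.1 [-8.64023879e-04  9.88486268e-01  1.51308124e-01  4.83450308e-05] 85.51618037177707 18.700000000000003
```

View pics/scene0.png

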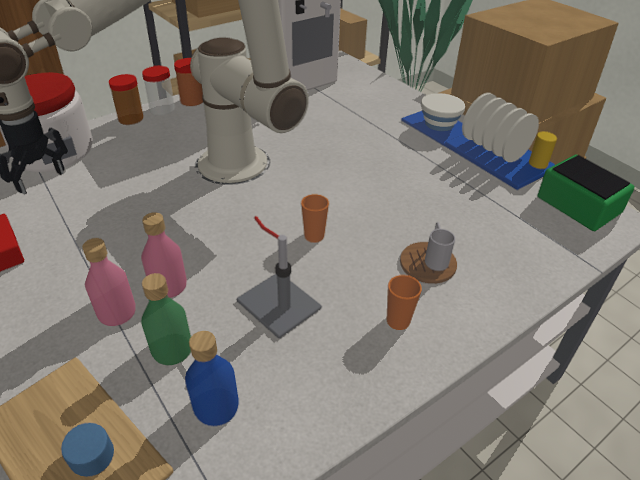

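View pics/top0.png

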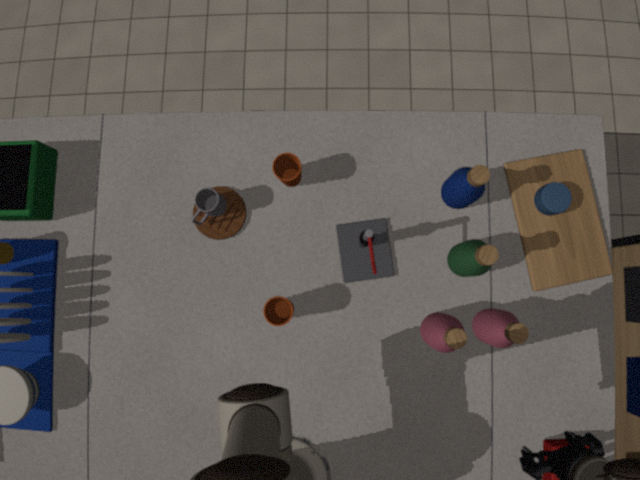

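The scene view shows the cup at (440,250) on the trivet (428,262), the tumblers at (315,218) and (403,302), and the stand at (282,290) with the red hook tip at (258,219). In the top view the cup is at (207,203) with its handle near (200,217), and the hook runs (369,235)→(374,272).
Decanter-shaped candidates in the top view are green (470,258), blue (463,187) and two pink (442,331), (496,327). The green one with the wooden cap fits the description, and it only has to be avoided.

```bash
cat > h.py <<'E'
from rig import arm
import cv2,numpy as np
class Cam:
    def __init__(s,n):
        c=arm.camera(n); s.im=c["image"]; s.T=c["T"]; f=240/np.tan(np.radians(c["vfov"]/2))
        s.f,s.cx,s.cy,s.k=f,c["cx"],c["cy"],c["k1"]
    def ray(s,u,v):
        d=np.array([(u-s.cx)/s.f,(v-s.cy)/s.f]); q=d.copy()
        for _ in range(20): q=d/(1+s.k*(q@q))
        r=s.T[:3,:3]@[*q,1]; return s.T[:3,3],r/np.linalg.norm(r)
    def plane(s,u,v,z):
        o,r=s.ray(u,v); return o+r*(z-o[2])/r[2]
    def proj(s,p):
        x=s.T[:3,:3].T@(np.array(p)-s.T[:3,3]); q=x[:2]/x[2]; q=q*(1+s.k*(q@q))
        return q*s.f+[s.cx,s.cy]
def tri(a,pa,b,pb):
    o1,r1=a.ray(*pa);o2,r2=b.ray(*pb)
    t=np.linalg.lstsq(np.c_[r1,-r2],o2-o1,rcond=None)[0]
    p,q=o1+t[0]*r1,o2+t[1]*r2
    return (p+q)/2,np.linalg.norm(p-q)
E
python3 - <<'E'
from h import *
S=Cam("scene");T=Cam("top")
def crop(c,x,y,w,h,k): return cv2.resize(c.im[y:y+h,x:x+w,::-1],None,fx=k,fy=k,interpolation=cv2.INTER_CUBIC)
# cup: scene 390..470 x 215..290 ; top 180..260,175..250
cv2.imwrite("pics/cup.png",np.hstack([crop(S,390,212,80,80,5),crop(T,180,170,80,80,5)]))
cv2.imwrite("pics/stand.png",np.hstack([crop(S,225,205,100,140,4),crop(T,325,205,80,140,4)]))
E
```

```text
(no output)
```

View pics/cup.png

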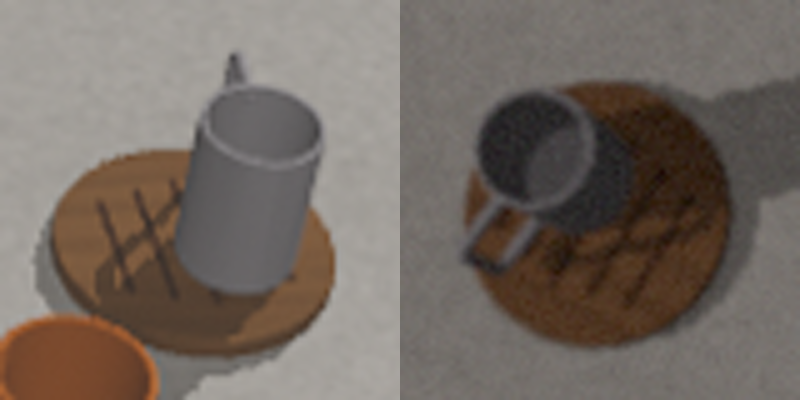

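View pics/stand.png

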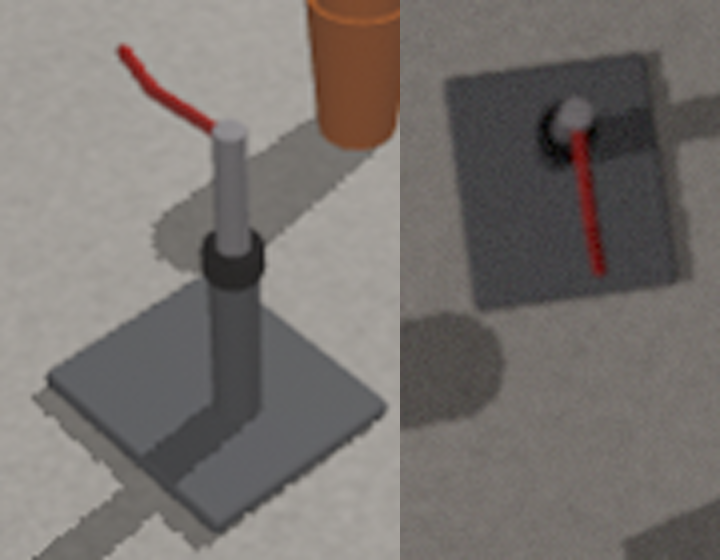

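The left half of the cup crop gives the rim centre at scene ≈(442.6,237.4) and the top of the outer handle bar at (437,223.6). The right half gives the rim centre at top ≈(207.2,199.8) and the handle end at (194,221.6). In the stand crop the post top is at scene (282.2,237.7) and top (368.7,232.5), and the hook tip is at scene (256,217.5) and top (374.5,273).

Run:
```python
from h import *
np.set_printoptions(precision=1,suppress=True)
S=Cam("scene");T=Cam("top")
P={}
for n,a,b in [("rim",(442.6,237.4),(207.2,199.8)),("handle",(437,223.6),(194,221.6)),("post",(282.2,237.7),(368.7,232.5)),("tip",(256,217.5),(374.5,273))]:
    P[n],e=tri(S,a,T,b);print(n,P[n],e)
d=P["handle"]-P["rim"];print("handle yaw",np.degrees(np.arctan2(d[1],d[0])),np.hypot(d[0],d[1]))
d=P["tip"]-P["post"];print("hook yaw",np.degrees(np.arctan2(d[1],d[0])),np.hypot(d[0],d[1]))
def blobs(c,m,lo):
    n,l,st,ce=cv2.connectedComponentsWithStats(m.astype(np.uint8))
    return [(l==i,st[i],ce[i]) for i in range(1,n) if st[i][4]>lo]
for nm,c in(("S",S),("T",T)):
    h=cv2.cvtColor(c.im,cv2.COLOR_RGB2HSV).astype(int);H,s,v=h[...,0],h[...,1],h[...,2]
    for cn,m in(("orange",(H>4)&(H<14)&(s>150)),("red",((H<4)|(H>175))&(s>140)&(v>60)),("green",(H>45)&(H<85)&(s>70))):
        for b,st,ce in blobs(c,m,60): 
            print(nm,cn,st,ce)
            if cn=="red" and st[4]<900:
                ys,xs=np.nonzero(b);print("ends",[(xs[i],ys[i]) for i in(ys.argmin(),ys.argmax(),xs.argmin(),xs.argmax())])
                if nm=="T":
                    q=np.array([T.plane(x,y,205)[:2] for x,y in zip(xs,ys)]);vx=cv2.fitLine(q.astype(np.float32),2,0,.01,.01).ravel();print("line",vx,np.degrees(np.arctan2(vx[1],vx[0])))
# foot
im=T.im.astype(int);v=im.mean(2);sub=np.zeros(v.shape,bool);sub[212:288,330:400]=1
m=sub&(v<82);b=max(blobs(T,m,200),key=lambda x:x[1][4])[0]
k=cv2.morphologyEx(b.astype(np.uint8),cv2.MORPH_OPEN,np.ones((5,5)))
cs=max(cv2.findContours(k,0,1)[0],key=cv2.contourArea)[:,0]
q=np.array([T.plane(x,y,12)[:2] for x,y in cs],np.float32);print("foot",cv2.minAreaRect(q))
# trivet in top
hh=cv2.cvtColor(T.im,cv2.COLOR_RGB2HSV).astype(int);m=(hh[...,1]>90)&(hh[...,0]<20);m[:, :185]=0;m[:,252:]=0;m[:180]=0;m[245:]=0
ys,xs=np.nonzero(m);q=np.array([T.plane(x,y,12)[:2] for x,y in zip(xs,ys)],np.float32);print("trivet",cv2.minEnclosingCircle(q))
```

```text
rim [688.6 185.4  92.8] 4.153912954226156
handle [637.4 219.6  83.7] 6.147960934255617
post [ 595.9 -195.   213. ] 0.801314175769495
tip [ 512.1 -206.1  213.5] 2.7051870720066646
handle yaw 146.21163057786313 61.53733997354216
hook yaw -172.5071331277935 84.53546066738961
S orange [176  72  27  34 646] [188.9  89.1]
S orange [302 195  27  47 878] [313.6 216.5]
S orange [ 388  275   33   55 1239] [402.7 300.1]
S red [174  58  17  15 215] [182.7  65.3]
ends [(np.int64(183), np.int64(58)), (np.int64(179), np.int64(72)), (np.int64(174), np.int64(63)), (np.int64(190), np.int64(58))]
S red [143  65  27  17 354] [155.6  73.3]
ends [(np.int64(154), np.int64(65)), (np.int64(149), np.int64(81)), (np.int64(143), np.int64(71)), (np.int64(169), np.int64(73))]
S red [  25   73   50   43 1538] [49.5 91.1]
S red [109  74  28  17 379] [122.6  82.2]
ends [(np.int64(125), np.int64(74)), (np.int64(115), np.int64(90)), (np.int64(109), np.int64(80)), (np.int64(136), np.int64(80))]
S red [  0 214  24  57 853] [  8.2 245.6]
ends [(np.int64(2), np.int64(214)), (np.int64(0), np.int64(270)), (np.int64(0), np.i
[... 769 characters left out ...]
 [544 441  18  10  92] [550.3 446.7]
ends [(np.int64(544), np.int64(441)), (np.int64(546), np.int64(450)), (np.int64(544), np.int64(441)), (np.int64(561), np.int64(446))]
line [   0.2    1.   148.9 -577.7] 78.41763
T red [542 472  17   8  91] [549.4 476.4]
ends [(np.int64(547), np.int64(472)), (np.int64(543), np.int64(479)), (np.int64(542), np.int64(475)), (np.int64(558), np.int64(479))]
line [   0.2    1.    85.9 -576.9] 80.0839
T green [   0  141   57   79 2494] [ 35.6 183.3]
T green [448 240  43  36 943] [465.7 259. ]
foot ((576.043701171875, -204.19158935546875), (148.45794677734375, 138.1739044189453), 8.174070358276367)
trivet ((669.8046264648438, 175.3600616455078), 68.84732818603516)
```

Run:
```python
from h import *
from scipy.spatial.transform import Rotation as R
np.set_printoptions(precision=1,suppress=True)
S=Cam("scene");T=Cam("top")
o=.4
rs=S.plane(442.6-o,237.4-o,97);rt=T.plane(207.2-o,199.8-o,97)
hs=S.plane(437-o,223.6-o,91);ht=T.plane(194-o,221.6-o,90)
for n,r,h in(("S",rs,hs),("T",rt,ht)):
    d=h-r;print(n,r,h,np.degrees(np.arctan2(d[1],d[0])),np.hypot(*d[:2]))
for z in (213,): print("post",S.plane(281.8,237.3,z),T.plane(368.3,232.1,z),"tip",S.plane(255.6,217.1,z),T.plane(374.1,272.6,z))
# two-view height of the rim and tip
print(tri(S,(442.2,237),T,(206.8,199.4)),tri(S,(255.6,217.1),T,(374.1,272.6)),tri(S,(281.8,237.3),T,(368.3,232.1)))
print("tum",T.plane(287.4,165,110),T.plane(278.3,310.4,110),"dec",T.plane(465.7,259,50))
def q(yawdeg): # tool z down, tool y at given yaw
    a=np.radians(yawdeg);y=np.array([np.cos(a),np.sin(a),0]);z=np.array([0,0,-1.]);x=np.cross(y,z)
    w=R.from_matrix(np.c_[x,y,z]).as_quat();return w[[3,0,1,2]]
for k in(0,180):
    for p,y in(([687,186,53],56),([687,186,250],56),([543,-248,300],8.3),([480,-257,300],8.3)):
        j=arm.solve_ik(p,q(y+k));print(k,p,j)
st=[arm.sense()["force"] for _ in range(3)];print(np.array(st),arm.sense()["clock"])
```

```text
S [690.8 183.7  97. ] [642.4 215.7  91. ] 146.43671521230394 58.018019198044435
T [687.4 183.4  97. ] [635.6 215.9  90. ] 147.84761019034235 61.194047854766836
post [ 594.7 -194.7  213. ] [ 596.5 -194.6  213. ] tip [ 510.8 -204.7  213. ] [ 512.2 -206.4  213. ]
(array([688.6, 185. ,  94.5]), np.float64(2.1361352529170667)) (array([ 512.4, -206. ,  214.7]), np.float64(0.7622224707397681)) (array([ 596.1, -194.9,  214.1]), np.float64(1.0987172897990467))
tum [767.5 -10.9 110. ] [427.    4.6 110. ] dec [ 550.6 -443.5   50. ]
0 [687, 186, 53] [ 0.1  0.6  1.3 -0.   1.2 -0.9]
0 [687, 186, 250] [ 0.1  0.5  1.1 -0.   1.6 -0.9]
0 [543, -248, 300] [-0.6  0.2  1.4 -0.   1.6 -0.8]
0 [480, -257, 300] [-0.7  0.   1.5 -0.   1.6 -0.9]
180 [687, 186, 53] [ 0.1  0.6  1.3 -0.   1.2  2.3]
180 [687, 186, 250] [ 0.1  0.5  1.1 -0.   1.6  2.3]
180 [543, -248, 300] [-0.6  0.2  1.4 -0.   1.6  2.4]
180 [480, -257, 300] [-0.7  0.   1.5 -0.   1.6  2.3]
[[ 0.3  0.4 -1.1]
 [ 0.3  0.4 -1.1]
 [ 0.3  0.4 -1.1]] 0.4
```

```bash
cat >> h.py <<'E'
from scipy.spatial.transform import Rotation as R
def q(yawdeg):
    a=np.radians(yawdeg);y=np.array([np.cos(a),np.sin(a),0]);z=np.array([0,0,-1.]);x=np.cross(y,z)
    return R.from_matrix(np.c_[x,y,z]).as_quat()[[3,0,1,2]]
def show(*k):
    s=arm.sense();print(*[(i,np.round(s[i],2)) for i in("clock","eef_pos","force","opening","grasp_force")+k])
E
python3 - <<'E'
from h import *
C=[689,184];Y=57
arm.servo_line([172,-548.7,320],speed=200)
arm.move_to([*C,320],q(Y));show()
arm.servo_line([*C,150],speed=200)
print(arm.servo_line([*C,53],speed=60,f_stop=8));show()
arm.grab(50);show()
arm.servo_line([*C,63],speed=30);show()
arm.servo_line([*C,300],speed=150);arm.dwell(.3);show("ft_torque")
T=Cam("top");S=Cam("scene")
def crop(c,u,v,w=100,k=4):
    x,y=int(u-w/2),int(v-w/2);print(x,y);return cv2.resize(c.im[y:y+w,x:x+w,::-1],None,fx=k,fy=k,interpolation=cv2.INTER_CUBIC)
cv2.imwrite("pics/held.png",np.hstack([crop(S,*S.proj([*C,300])),crop(T,*T.proj([*C,300]))]))
E
```

```text
('clock', np.float64(4.32)) ('eef_pos', array([689.22, 182.99, 320.04])) ('force', array([ 0.16, -0.65, -1.45])) ('opening', np.float64(85.72)) ('grasp_force', np.float64(0.0))
False
('clock', np.float64(7.09)) ('eef_pos', array([689.35, 184.02,  53.53])) ('force', array([0.21, 0.23, 0.82])) ('opening', np.float64(85.54)) ('grasp_force', np.float64(0.0))
('clock', np.float64(7.82)) ('eef_pos', array([688.31, 184.07,  52.  ])) ('force', array([ 0.38,  0.29, -1.34])) ('opening', np.float64(2.63)) ('grasp_force', np.float64(49.27))
('clock', np.float64(8.31)) ('eef_pos', array([689.25, 184.03,  63.42])) ('force', array([-0.05,  0.17, -1.94])) ('opening', np.float64(2.83)) ('grasp_force', np.float64(49.28))
('clock', np.float64(10.34)) ('eef_pos', array([688.91, 183.99, 299.69])) ('force', array([ 0.37,  0.71, -2.22])) ('opening', np.float64(2.74)) ('grasp_force', np.float64(49.29)) ('ft_torque', array([-0.05, -0.  ,  0.01]))
408 112
127 129
```

View pics/held.png

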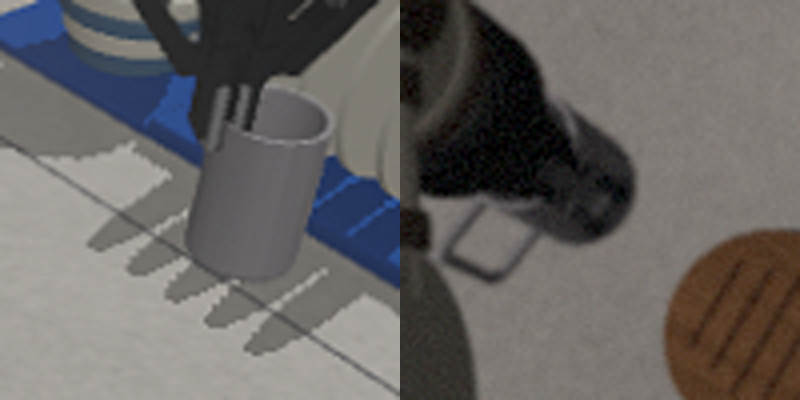

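The opening reads 2.7 mm and the crop shows one finger inside the cup, at scene crop (250,120), and one outside, at (212,140). So the gripper is pinching the cup's 3 mm wall instead of its diameter. The handle is visible in the top crop at (490,240) and the trivet has not moved. I'll check where the gripper really was relative to the cup.

Run:
```python
from h import *
np.set_printoptions(precision=1,suppress=True)
S=Cam("scene");T=Cam("top");show("eef_rot","joints")
s=arm.sense();w=s["eef_rot"];M=R.from_quat(np.array(w)[[1,2,3,0]]).as_matrix();print(M)
f=lambda c,x,y:((x+.5)/4-.5+c[0],(y+.5)/4-.5+c[1])
print("rim S z344",S.plane(*f((408,112),277,115),344),"bottom S",S.plane(*f((408,112),243,247),259))
a=f((127,129),495-400,280);print("handle end T at z 290..337",T.plane(*a,337),T.plane(*a,280))
# wide views
a=cv2.resize(S.im[60:260,370:570,::-1],(400,400),interpolation=cv2.INTER_CUBIC)
b=cv2.resize(T.im[80:280,80:280,::-1],(400,400),interpolation=cv2.INTER_CUBIC)
for im,c,o in((a,S,(370,60)),(b,T,(80,80))):
    p=np.array(s["eef_pos"])
    for k,col in(([0,0,0],(0,0,255)),([0,0,-19],(0,255,255)),([0,0,-150],(255,255,0))):
        u=(c.proj(p+M@np.array(k))-o)*2;cv2.circle(im,tuple(int(t) for t in u),3,col,-1)
    for k in([0,40,0],[0,-40,0]):
        u=(c.proj(p+M@np.array(k))-o)*2;cv2.circle(im,tuple(int(t) for t in u),3,(0,255,0),-1)
cv2.imwrite("pics/wide.png",np.hstack([a,b]))
```

```text
('clock', np.float64(10.54)) ('eef_pos', array([689., 184., 300.])) ('force', array([ 0.5, -1.3, -0.8])) ('opening', np.float64(2.66)) ('grasp_force', np.float64(49.29)) ('eef_rot', array([-0. ,  0.3,  1. , -0. ])) ('joints', array([ 0.1,  0.5,  1. ,  0. ,  1.7, -0.9]))
[[-0.8  0.5 -0. ]
 [ 0.5  0.8  0. ]
 [ 0.  -0.  -1. ]]
rim S z344 [694.3 222.7 344. ] bottom S [690.6 225.6 259. ]
handle end T at z 290..337 [643.7 220.2 337. ] [654.6 244.8 280. ]
```

View pics/wide.png

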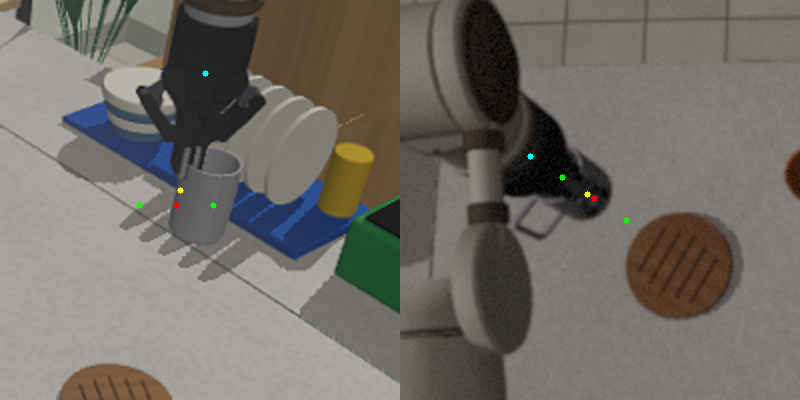

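Left: the gripper axis markers fall on the real gripper, so the kinematics and the calibration agree. The cup body hangs to the right of the TCP, its bottom near wide (200,235). Next, a closer look with triangulated cup points and an outline of the held cup drawn on.

Run:
```python
from h import *
np.set_printoptions(precision=1,suppress=True)
S=Cam("scene");T=Cam("top")
f=lambda c,x,y:((x+.5)/4-.5+c[0],(y+.5)/4-.5+c[1])
print("bottom tri",tri(S,f((408,112),243,247),T,f((127,129),585-400,200)))
p=np.array(arm.sense()["eef_pos"]);a=np.radians(57);y=np.array([np.cos(a),np.sin(a),0])
th=np.linspace(0,2*np.pi,60)
out=[]
for c,(x0,y0),w,k in((S,(440,110),65,6),(T,(140,130),65,6)):
    im=cv2.resize(c.im[y0:y0+w,x0:x0+w,::-1],None,fx=k,fy=k,interpolation=cv2.INTER_CUBIC)
    im=np.clip(im.astype(float)*1.6,0,255).astype(np.uint8)
    P=lambda X:tuple(int(t) for t in (c.proj(X)-[x0,y0]+.5)*k)
    o=p+28.5*y
    for t in th:
        for z,col in((-26,(0,255,255)),(59,(0,255,0))): cv2.circle(im,P(o+[30*np.cos(t),30*np.sin(t),z]),1,col,-1)
    cv2.circle(im,P(p),4,(0,0,255),-1);out.append(im)
cv2.imwrite("pics/zoom.png",np.hstack(out))
```

```text
bottom tri (array([699.9, 206.8, 270. ]), np.float64(6.875445125213505))
```

View pics/zoom.png

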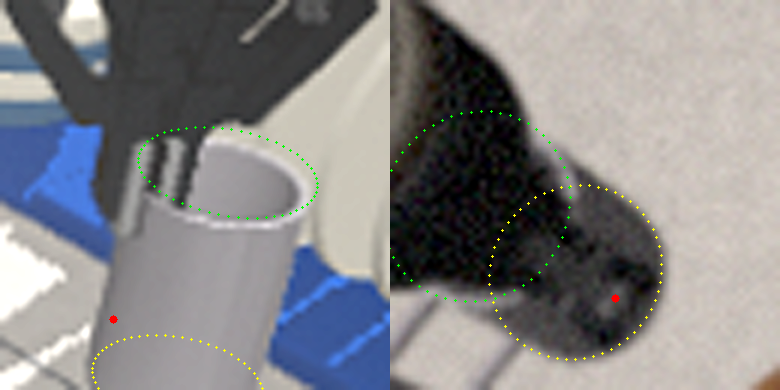

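Run:
```python
from h import *
np.set_printoptions(precision=1,suppress=True)
S=Cam("scene");T=Cam("top")
M=R.from_quat(np.array([9.88486268e-01,1.51308124e-01,4.8e-05,-8.64e-4])).as_matrix();p=np.array([171.987,-548.659,193.099]);print(M)
for k in([0,0,0],[0,50,-13],[0,-50,-13],[0,0,-73],[0,0,-150]): print(k,S.proj(p+M@k),T.proj(p+M@k))
a=cv2.imread("pics/scene0.png");b=cv2.imread("pics/top0.png")
A=cv2.resize(a[100:200,0:100],None,fx=4,fy=4,interpolation=2);B=cv2.resize(b[400:480,500:600],None,fx=4,fy=4,interpolation=2)
for im,c,o in((A,S,(0,100)),(B,T,(500,400))):
    for k,col in(([0,0,0],(0,0,255)),([0,43,-13],(0,255,0)),([0,-43,-13],(0,255,0)),([0,0,-73],(255,255,0))):
        cv2.circle(im,tuple(int(t) for t in (c.proj(p+M@k)-o)*4),4,col,-1)
B=np.vstack([B,np.zeros((80,400,3),np.uint8)])
cv2.imwrite("pics/start.png",np.hstack([A,B]))
show()
```

```text
[[ 1.   0.3 -0. ]
 [ 0.3 -1.   0. ]
 [ 0.  -0.  -1. ]]
[0, 0, 0] [ 48.3 201.1] [534.7 434.4]
[0, 50, -13] [ 26.7 207.3] [559.2 428.4]
[0, -50, -13] [ 65.6 186. ] [515.  444.2]
[0, 0, -73] [ 38.1 174.1] [550.2 446. ]
[0, 0, -150] [ 26.7 143.3] [569.2 460.2]
('clock', np.float64(10.74)) ('eef_pos', array([689., 184., 300.])) ('force', array([-0.5, -0.7, -1.8])) ('opening', np.float64(2.47)) ('grasp_force', np.float64(49.29))
```

View pics/start.png

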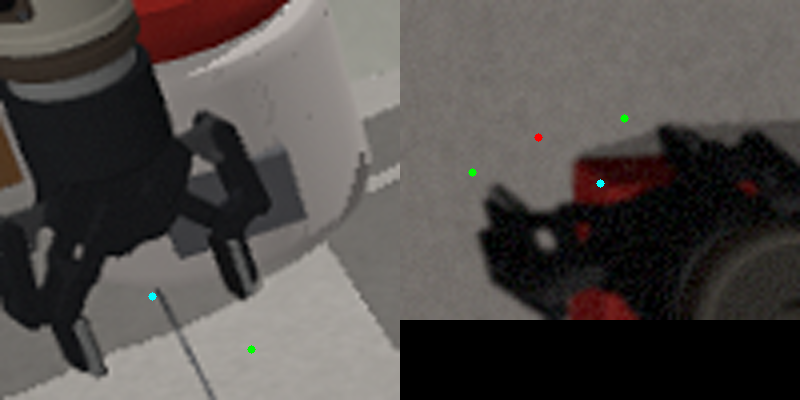

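In the start crop the open fingertips appear at scene (25,194) and (62,174), and at top (566,432) and (524,447). That is well off where the reported TCP projects, so the reported TCP and the cameras disagree. I'll triangulate the tips.

Run:
```python
from h import *
np.set_printoptions(precision=1,suppress=True)
S=Cam("scene");T=Cam("top")
p=np.array([171.987,-548.659,193.099])
a,e=tri(S,(25,193.7),T,(566,432));b,g=tri(S,(62,174.2),T,(524,447))
print(a,e,b,g,"mid",(a+b)/2,"minus TCP",(a+b)/2-p,"sep",b-a)
print("base px pred",S.proj([0,0,0]),T.proj([0,0,0]), "scene shows base flange about (232,165)")
print(S.plane(232,163,10))
```

```text
[ 192.1 -590.4  244. ] 3.4537518523721036 [ 165.1 -502.6  244.4] 4.0486142470413915 mid [ 178.6 -546.5  244.2] minus TCP [ 6.6  2.2 51.1] sep [-26.9  87.8   0.4]
base px pred [232.3 162.5] [284.2 478.1] scene shows base flange about (232,165)
[16.1 -8.8 10. ]
```

The true fingertips sit about 37 mm above the reported TCP height, in both the start and the held views. So the first grasp met the cup only at its rim, pushed it about 25 mm sideways and pinched the wall. I'll set the cup gently back on the middle of the trivet, then take it again deeper and across its diameter.

Run:
```python
from h import *
C=[661,155]
arm.servo_line([*C,120],speed=200)
arm.servo_line([*C,66],speed=60);arm.dwell(.2);show()
print(arm.servo_line([*C,35],speed=12,f_stop=4));show()
arm.let_go();arm.dwell(.3);show()
arm.servo_line([*C,85],speed=60);arm.servo_line([*C,300],speed=200)
arm.move_to([560,60,330],q(57))
S=Cam("scene");T=Cam("top");show()
def crop(c,x,y,w,k): return cv2.resize(c.im[y:y+w,x:x+w,::-1],None,fx=k,fy=k,interpolation=cv2.INTER_CUBIC)
cv2.imwrite("pics/replaced.png",np.hstack([crop(S,390,212,80,5),crop(T,180,170,80,5)]))
```

```text
('clock', np.float64(13.17)) ('eef_pos', array([661.36, 155.03,  66.56])) ('force', array([ 0.11,  0.14, -0.58])) ('opening', np.float64(2.76)) ('grasp_force', np.float64(49.34))
True
('clock', np.float64(14.98)) ('eef_pos', array([660.5 , 154.27,  41.31])) ('force', array([-1.42, -2.5 ,  4.47])) ('opening', np.float64(2.44)) ('grasp_force', np.float64(49.71))
('clock', np.float64(16.04)) ('eef_pos', array([659.54, 154.69,  40.02])) ('force', array([0.26, 0.29, 0.01])) ('opening', np.float64(85.48)) ('grasp_force', np.float64(0.0))
('clock', np.float64(18.89)) ('eef_pos', array([560.24,  60.6 , 328.88])) ('force', array([ 0.87, -0.92,  0.42])) ('opening', np.float64(85.5)) ('grasp_force', np.float64(0.0))
```

View pics/replaced.png

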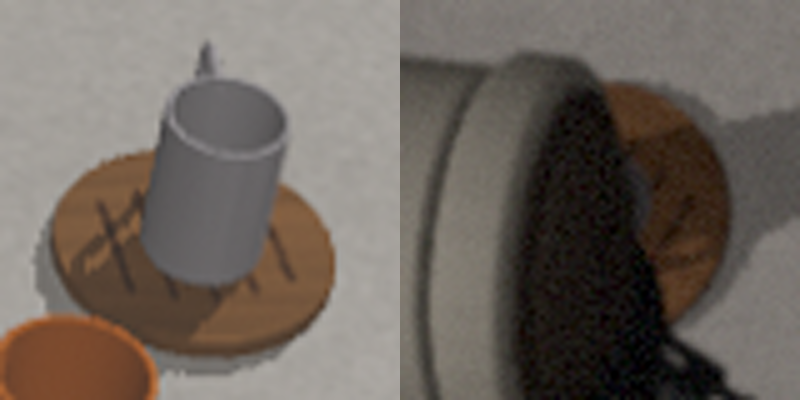

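The cup stands upright again near the trivet's centre, and the trivet has not moved. The rim centre is at scene crop (226,118) and the handle tip at (207,45). The arm hides the cup from the top camera here, so I use the scene view with the earlier two-view correction.

Run:
```python
from h import *
np.set_printoptions(precision=1,suppress=True)
S=Cam("scene")
f=lambda x,y:((x+.5)/5-.5+390,(y+.5)/5-.5+212)
r=S.plane(*f(226,118),97)[:2]+[-1.7,0];h=S.plane(*f(207,47),91)[:2]+[-3.4,0]
d=h-r;Yh=np.degrees(np.arctan2(d[1],d[0]));print(r,h,Yh,np.hypot(*d))
C=r+[0,.5];Y=Yh-90
np.save("c.npy",[*C,Y])
arm.move_to([*C,200],q(Y));show()
arm.servo_line([*C,80],speed=150)
print(arm.servo_line([*C,10],speed=70,f_stop=8));show()
```

```text
[674.5 173.9] [625.2 210.5] 143.45738125225924 61.41747028394184
('clock', np.float64(19.78)) ('eef_pos', array([675. , 174.1, 201.1])) ('force', array([ 1.4, -0.1,  0.5])) ('opening', np.float64(85.54)) ('grasp_force', np.float64(0.0))
False
('clock', np.float64(21.88)) ('eef_pos', array([675.2, 174.4,  10.8])) ('force', array([0.3, 0.5, 0.4])) ('opening', np.float64(85.16)) ('grasp_force', np.float64(0.0))
```

Run:
```python
from h import *
C=np.load("c.npy")[:2]
arm.grab(50);show()
o=arm.sense()["opening"]
if 50<o<66:
    arm.servo_line([*C,20],speed=20);arm.dwell(.2);show("ft_torque")
    arm.servo_line([*C,230],speed=150);arm.dwell(.2);show("ft_torque")
```

```text
('clock', np.float64(22.25)) ('eef_pos', array([675.35, 174.5 ,  10.97])) ('force', array([0.21, 0.59, 3.13])) ('opening', np.float64(57.67)) ('grasp_force', np.float64(54.19))
('clock', np.float64(23.1)) ('eef_pos', array([674.39, 174.35,  19.75])) ('force', array([-0.35, -0.29, -2.  ])) ('opening', np.float64(58.08)) ('grasp_force', np.float64(53.91)) ('ft_torque', array([ 0.03, -0.02, -0.01]))
('clock', np.float64(24.85)) ('eef_pos', array([674.21, 174.37, 229.19])) ('force', array([ 0.35, -0.42, -1.7 ])) ('opening', np.float64(57.24)) ('grasp_force', np.float64(53.9)) ('ft_torque', array([ 0.01,  0.01, -0.03]))
```

Run:
```python
from h import *
P=[488.5,-255.3]
arm.servo_line([674.5,174.4,250],speed=100)
arm.move_to([*P,250],q(8.2));show()
arm.servo_line([*P,159.5],speed=120);arm.dwell(.2);show()
S=Cam("scene");T=Cam("top")
def crop(c,x,y,w,h,k): return cv2.resize(c.im[y:y+h,x:x+w,::-1],None,fx=k,fy=k,interpolation=cv2.INTER_CUBIC)
a=crop(S,205,165,100,130,4);b=crop(T,345,200,100,130,4)
for z in(234,):
  for im,c,o in((a,S,(205,165)),(b,T,(345,200))):
    e=np.array([596-113.8,-194.8-16.4]);d=np.array([np.cos(np.radians(98.2)),np.sin(np.radians(98.2))])
    for t,col in((0,(0,255,0)),(17.5,(0,255,255))):
        cv2.circle(im,tuple(int(v) for v in (c.proj([*(e+t*d),161.5+78])-o)*4),3,col,-1)
cv2.imwrite("pics/pre.png",np.hstack([a,b]))
```

```text
('clock', np.float64(26.91)) ('eef_pos', array([ 489.09, -254.63,  250.05])) ('force', array([-0.11,  0.26, -1.06])) ('opening', np.float64(58.07)) ('grasp_force', np.float64(53.64))
('clock', np.float64(28.01)) ('eef_pos', array([ 489.01, -255.73,  160.49])) ('force', array([-0.35, -0.05, -1.66])) ('opening', np.float64(58.19)) ('grasp_force', np.float64(53.69))
```

View pics/pre.png

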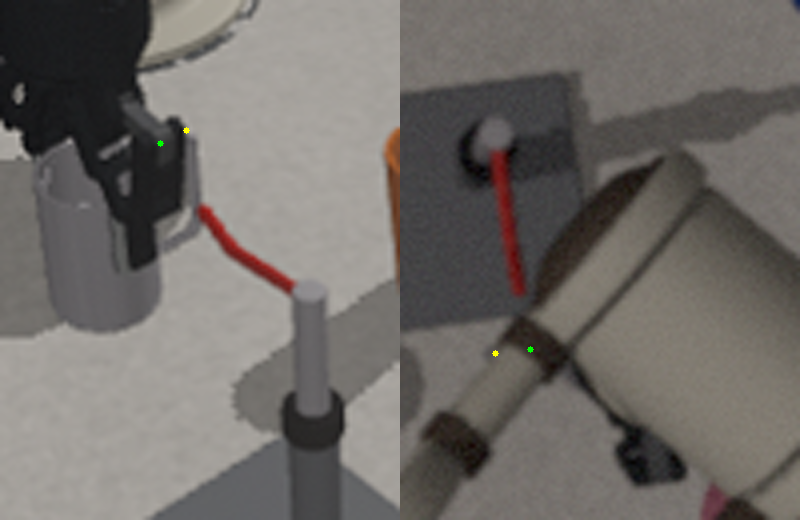

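The scene crop shows the handle's outer bar at (192,130–240), on the predicted point (186,130). The hook tip at (203,208) lies within the opening's height. Next I thread it and lower.

Run:
```python
from h import *
Q=[542.9,-247.5]
hit=arm.servo_line([*Q,159.5],speed=45,f_stop=8);print("insert",hit);show()
if not hit:
    arm.servo_line([*Q,145],speed=40);arm.dwell(.3);show()
    print("low",arm.servo_line([*Q,108],speed=9,f_stop=3));show("ft_torque")
    arm.dwell(.3);show("ft_torque")
```

```text
insert False
('clock', np.float64(29.48)) ('eef_pos', array([ 542.71, -247.59,  159.5 ])) ('force', array([-0.3 , -0.91, -1.82])) ('opening', np.float64(58.17)) ('grasp_force', np.float64(53.69))
('clock', np.float64(30.3)) ('eef_pos', array([ 543.02, -247.58,  145.23])) ('force', array([-1.25,  0.71, -1.47])) ('opening', np.float64(57.92)) ('grasp_force', np.float64(53.69))
low True
('clock', np.float64(32.15)) ('eef_pos', array([ 543.05, -247.42,  131.46])) ('force', array([ 0.96, -1.32,  2.72])) ('opening', np.float64(57.61)) ('grasp_force', np.float64(54.34)) ('ft_torque', array([ 0.13, -0.1 , -0.11]))
('clock', np.float64(32.45)) ('eef_pos', array([ 542.95, -247.41,  131.28])) ('force', array([ 2.05, -1.05,  5.2 ])) ('opening', np.float64(57.88)) ('grasp_force', np.float64(54.52)) ('ft_torque', array([ 0.15, -0.28, -0.08]))
```

The hook took the weight at z = 131.4, so the trough is at about 204 mm, and both the force and the moment agree. Now I release and back straight up.

Run:
```python
from h import *
Q=[542.9,-247.5]
arm.let_go();show()
arm.servo_line([*Q,330],speed=120);show()
arm.move_to([380,-120,380],q(8.2));arm.dwell(5);show()
S=Cam("scene");arm.dwell(.5);S2=Cam("scene");T=Cam("top")
d=np.abs(S.im.astype(int)-S2.im)[160:360,200:340].max();print("motion",d)
a=cv2.resize(S2.im[170:320,200:330,::-1],None,fx=3,fy=3);b=cv2.resize(T.im[150:300,185:315,::-1],None,fx=3,fy=3)
cv2.imwrite("pics/final.png",np.hstack([a,b]));
o=cv2.imread("pics/scene0.png")[:,:,::-1].astype(int)
for n,(x,y,w,h) in dict(tumA=(300,193,30,50),tumB=(386,273,36,58),trivet_left=(400,245,20,35),decanter=(140,275,50,90)).items():
    print(n,np.abs(S2.im.astype(int)-o)[y:y+h,x:x+w].mean())
```

```text
('clock', np.float64(32.84)) ('eef_pos', array([ 541.59, -246.54,  129.56])) ('force', array([ 0.34,  0.45, -0.74])) ('opening', np.float64(85.54)) ('grasp_force', np.float64(0.0))
('clock', np.float64(34.66)) ('eef_pos', array([ 542.63, -247.32,  329.08])) ('force', array([0.12, 0.13, 0.29])) ('opening', np.float64(85.65)) ('grasp_force', np.float64(0.0))
('clock', np.float64(40.52)) ('eef_pos', array([ 380.01, -119.99,  380.01])) ('force', array([-0.1 , -0.5 , -0.15])) ('opening', np.float64(85.52)) ('grasp_force', np.float64(0.0))
motion 4
tumA 0.6771111111111111
tumB 1.2812899106002553
trivet_left 4.476666666666667
decanter 1.815925925925926
```

View pics/final.png

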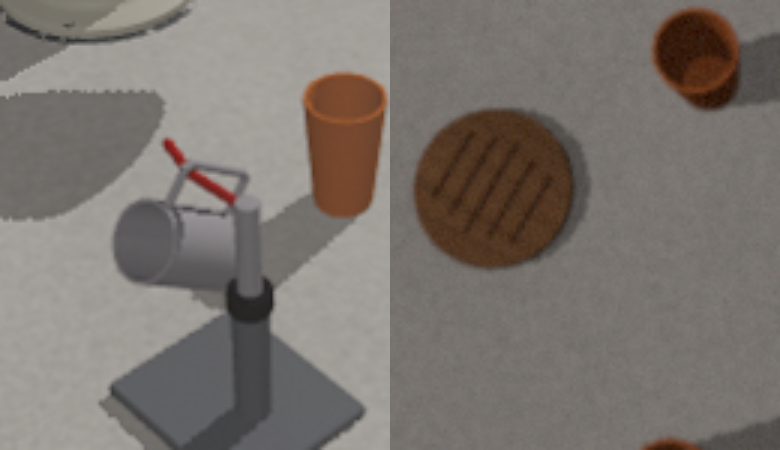

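The final view shows the cup hanging by its handle on the red hook at crop (190,170), tilted and still. The tumblers, trivet and decanter are where they started.

```bash
python3 -c "
from rig import arm
print(arm.job_done())"
```

```text
the job is handed in; nothing more can be done
None
```

The steel cup hangs still by its handle on the red hook and the job is handed in at about 41 s. My first grasp caught only the rim and pushed the cup about 25 mm on the trivet, so I set it back and regrasped it; the trivet, tumblers and decanter show no movement in the pictures.

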